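Load the dummy specimen through the one-way gate and seat it on the load cell

TASK

Stand the aluminium dummy specimen (blue bands) in the lane in front of the orange flap, push it upright through the one-way flap and on until it seats on the load-cell pad, and press it there with a steady 10 N or so for a second, never over 20 N. Then let go and leave it standing in the bay with the flap closed behind it so that it cannot swing back. Let the specimen alone open the flap: do not force it against the gate, keep the gripper off the gate and load cell, and leave the other two specimens where they are.

Things in the scene. Friction and masses are not known exactly. Their poses are not given: they have to be found in the camera images.
- dummy_center (a point): Centre (half-way up) of the dummy specimen: an upright pale aluminium cylinder, 50 mm diameter, 100 mm tall, two blue bands, 0.35 to 0.65 kg, loose, standing on the board with the two other specimens (in any of the three places).
- sandstone: Terracotta-coloured sandstone specimen, 50 mm diameter, 100 mm tall, loose bystander; origin at the centre of its underside.
- mortar: Grey mortar specimen, 50 mm diameter, 100 mm tall, loose bystander; origin at the centre of its underside.
- board: Grey board, 290 x 85 x 8 mm, fixed, on which the specimens stand in a row along its x axis, 90 mm apart; origin at the centre of its underside. Across the row (its y) there is free room on both sides of each specimen for the fingers.
- gate: Fixed one-way gate, an open-topped lane between white walls 44 mm high. Origin on the bench, on the lane's centre line, in the plane of the closed flap; x is the push direction, z up. Floor 4 mm thick, x = -95 to +215 mm. Entry lane x = -95 to 0, 58 mm wide (walls at y = -29 and +29 mm). Bay past the flap: right wall at y = -29, left wall set back to y = +44 mm.
- entry (a point): Point on the lane floor, centre line, 58 mm before the flap plane: stand the specimen here. Nothing on gate or load cell is higher than 52 mm above the bench, so the specimen can be held by its upper part (fingertips 56 mm or more above the bench) all the way. Held with one finger ahead and one behind (closing along the push direction) it does not pivot in the grip when pushed.
- bay (a point): Point on the bay floor, centre line, 85 mm past the flap plane: where the specimen's underside centre is left, give or take 25 mm along the lane.
- flap (a joint): Angle of the orange flap, rad: 0 closed across the lane, about 1.4 swung right open in the push direction. A leaf 58 mm wide, 5 mm thick, 14 to 48 mm above the bench. It turns only in the push direction, against a light spring, a few newtons (up to about 5) on the specimen and partly sideways (to the gate's -y), and does not open the other way.
- flap_hinge (a point): Top of the flap's upright hinge pin (gate frame x = 0, y = +36 mm, 48 mm above the bench); the flap's free edge is 58 mm from it, at y = -22 mm when closed. The flap slides round the specimen and shuts by itself, in about half a second, once the specimen's centre is more than about 78 mm past the flap plane.
- loadcell: Blue load-cell block, 45 x 50 x 46 mm, fixed on the lane floor at the far end of the bay; origin at the lower edge of its face towards the flap, 150 mm past the flap plane, 4 mm above the bench, axes as the gate's. A sprung round pad, 24 mm diameter, rubber with a brass rim, stands out from it on a spindle towards the flap.
- cell_face (a point): Point on the block's face, on the pad's axis, 38 mm above the bench. The spindle is set differently each time and not measured: the pad's front is 24 to 40 mm out from here, so the specimen's centre is 85 to 101 mm past the flap plane at first touch. The pad gives 1 mm per 2.5 N and goes solid after 8 mm: feel for it and read the force.

How it is judged:
On the way, in this order (a step that is already met when the one before it is completed fails the run):
1. the dummy specimen stands upright in the entry lane, before the closed flap (x of dummy_center in the frame of gate between -0.095 and -0.025 m and y of dummy_center in the frame of gate between -0.012 and 0.012 m and z of dummy_center in the frame of gate below 0.064 m and angle between dummy_center's own z axis and vertical below 0.15 rad and value of joint flap below 0.08 rad), for 0.15 s.
2. the specimen, down in the lane, pushes the flap wide open (x of dummy_center in the frame of gate between 0 and 0.085 m and y of dummy_center in the frame of gate between -0.012 and 0.012 m and z of dummy_center in the frame of gate below 0.064 m and value of joint flap above 0.9 rad), for 0.1 s.
3. with the flap shut behind it the specimen is pressed on the load-cell pad with 6 to 16 N for half a second (contact force between dummy and loadcell between 6 and 16 N and y of dummy_center in the frame of gate between -0.012 and 0.012 m and z of dummy_center in the frame of gate below 0.064 m and value of joint flap below 0.1 rad), for 0.5 s.
At the end, for the whole second after the job is handed in: The dummy specimen stands at rest, upright within 0.08 rad, on the floor of the bay, its centre 55 to 110 mm past the flap plane and within 12 mm of the lane's centre line, and the flap is closed (under 0.08 rad) (x of dummy_center in the frame of gate between 0.055 and 0.11 m and y of dummy_center in the frame of gate between -0.012 and 0.012 m and z of dummy_center in the frame of gate below 0.064 m and angle between dummy_center's own z axis and vertical below 0.08 rad and value of joint flap below 0.08 rad and linear speed of dummy below 0.01 m/s); the robot touches nothing.
It fails at once if the specimen is pressed on the load cell with more than 20 N (contact force between dummy and loadcell above 20 N).
It fails at once if the specimen is forced against the gate's walls or flap with more than 25 N (contact force between dummy and gate above 25 N).
It fails at once if the fingers touch the gate or its flap, or the load cell (contact force between the fingers and gate above 2 N or contact force between the fingers and loadcell above 2 N).
It fails at once if the dummy specimen is tipped over (angle between dummy_center's own z axis and vertical above 0.5 rad).
It fails at once if another specimen is moved by more than 25 mm (distance of any of sandstone, mortar from where it was at the start of the episode above 0.025 m).
It also fails if it takes over 61 s, if anything falls off the work surface, if the arm or the gripper's body presses on something with over 40 N, if the wrist force passes 120 N, or if a joint passes its speed limit or range.

ROBOT

A 6-joint arm with a two-finger parallel gripper is mounted at the origin on the work surface. World frame = base frame: x ahead of the robot, y to its left, z up, the work surface at z = 0. Lengths are in m, angles in rad, forces in N, time in s.
With the tool pointing down it reaches from about 0.4 to 0.925 m from the base axis. Payload 12.5 kg.
Tool frame: the origin (TCP) lies midway between the tips of the shut fingers; the grasp point (between the pads) lies 19 mm behind it; z points along the fingers, x is the direction in which the jaws open and shut, and the axes are right-handed (so a half turn about z gives the same grasp; the last joint's range is limited). The gripper opens to 95 mm and grips with 3 to 60 N. Pads are 20 mm wide; open, the fingers measure 119 mm over their backs; the gripper's body (75 mm by 180 mm) begins 59 mm behind the grasp point.
Start: joints at [-1.294, 0.491, 1.559, -0, 1.092, -0.106], TCP at [0.233, -0.58, 0.193] pointing down, gripper open.
Joint ranges: [-3.1, 3.1], [-0.84, 2.19], [0.05, 2.79], [-1.13, 4.28], [0.06, 2.93], [-2.69, 2.69]. Speed limits (rad/s): [2.22, 2.22, 2.79, 3.14, 3.14, 3.14].

INTERFACE

Orientations are given as a rotation vector (axis times angle).
In Python, from workcell import robot gives the robot as it stands.
- The arm moves only by the tool drive_tool, never from a script. Its argument "deltas" is a list of rows, each an object with "gripper": the opening, from 0 (shut) to 1 (fully open); "xyz": the shift along the tool's x, y, z in mm, a list of three; "turn": the turn, a rotation vector about the tool's x, y, z in degrees, a list of three. A call has 1 to 20 rows; each row shifts and turns the commanded pose from where the row before left it, along the tool's axes as they then stand; what a row does not reach is not made up. A row lasts 1/12 s, in which the tool goes at most 41.7 mm and 7.16 degrees, less where a joint would pass 70% of its speed; a pose out of reach is approached as far as the arm can. A call is refused whole if a number of a shift passes 41.7 or a number of a turn 7.16, either way. A call with a gripper value outside its range is refused whole. The fingers move at their own pace and stop on an object; the grip force is fixed at half the most. Time passes only in rows, so rows that do not move let the fingers close. It gives the time, the measured TCP pose, the force and the opening at its end, in the units of the state.
- robot.get_obs(): the state, without advancing time (a new reading comes with each control period).
- robot.capture(name): name is "scene" or "top" or "wrist"; returns (picture, depth): 400x640x3 uint8, red, green, blue; 400x640 float32, m along the optical axis (not along the pixel's ray), 0 where there is no reading.
- robot.get_calibration(name): a dict with "camera_matrix" (3x3 intrinsics, pixels), "xyz" and "orientation" of the camera in the world. Camera axes: x right, y down, z forward; pixel columns grow to the right and rows downward; lengths in m; the calibration is good to about 2 mm. A picture is of the moment at which its call begins: read the wrist's pose just before it. get_calibration takes no time and is no camera call; for the wrist camera it gives the pose at the moment of the call.
- robot.sign_off(): hands the job in, once; it reports no verdict.
Trained networks look in the newest picture that a camera, given by its name, has taken for a name from the list of things; names that differ only in an ending like _2 or _b are one class to them, and where a whole thing is asked for, a point or a joint stands for the part that bears it (a point fixed in the world has none). Each returns a list of dicts, best first, with "p" (0 to 1); they miss things now and then, are a little off and sometimes report something else, mostly with a low value. They report only what shows in the picture. A call takes as long as a camera call.
- robot.look_for(camera, name): "bbox" ([centre column, centre row, width, height] in pixels, round what is visible of it).
- robot.pinpoint(camera, name): "position" ([column, row] in pixels: a listed point, or the origin of a listed thing).
The state is a dict: "clock": time; "qpos": joint angles; "joint_vel": joint speeds; "joint_efforts": joint torques, N m; "ee_pos": TCP position; "eef_rot": TCP orientation; "force": force on the tool from outside, world axes, zero at the start; "ft_torque": the same for the moment, N m; "finger_gap": finger opening in m.
Only numpy, scipy, OpenCV 4.12 (cv2) and the standard library are available. Lean on these libraries where they do the work, as an engineer would, in place of code of your own. Each camera call takes 0.05 s, during which the arm holds its last target. There are 200 camera calls.

## Working session

There is one attempt and no reset: what is moved stays moved. The work goes in short steps, Python scripts to look and compute and a tool call to move; the robot and the scene stay as the last step left them, time stands still between calls to the robot, and variables do not carry over. Pictures are saved under pics/ and viewed, about 8 in all and at most 12, crops included, and the job is handed in when it is done.

Besides the shell and the picture viewer there is one more tool, called after ">>>" as a command line: name --argument value ..., lists and objects as JSON in quotes. drive_tool: Moves the arm, as the interface text tells. Its arguments: {"type":"object","properties":{"deltas":{"type":"array","items":{"type":"object","properties":{"gripper":{"type":"number"},"xyz":{"type":"array","items":{"type":"number"}},"turn":{"type":"array","items":{"type":"number"}}}}}},"required":["deltas"]}

```bash
mkdir -p pics
cat > h.py <<'E'
import numpy as np, cv2
from scipy.spatial.transform import Rotation as R
from workcell import robot
def cal(n):
    c=robot.get_calibration(n); o=np.array(c["orientation"],float)
    M=R.from_rotvec(o).as_matrix() if o.shape==(3,) else o
    return np.array(c["camera_matrix"]),np.array(c["xyz"]),M
def ray(n,px,c=None):
    K,p,M=c or cal(n); d=M@np.linalg.inv(K)@np.array([px[0],px[1],1.]); return p,d
def atz(n,px,z,c=None):
    p,d=ray(n,px,c); return p+d*(z-p[2])/d[2]
def tri(rs):
    A=np.zeros((3,3));b=np.zeros(3)
    for p,d in rs:
        d=d/np.linalg.norm(d);P=np.eye(3)-np.outer(d,d);A+=P;b+=P@p
    return np.linalg.solve(A,b)
def save(n,im): cv2.imwrite("pics/"+n,im[:,:,::-1])
E
python3 - <<'E'
from h import *
np.set_printoptions(precision=4,suppress=True)
print(robot.get_obs())
ims=[]
for n in("scene","top"):
    im,d=robot.capture(n);ims.append(im);np.save(n+"_d.npy",d)
    print(n,cal(n))
    for t in("dummy_center","sandstone","mortar","board","gate","entry","bay","flap_hinge","loadcell","cell_face"):
        r=robot.pinpoint(n,t)
        for q in r[:2]:
            u,v=np.array(q["position"]); dd=d[int(np.clip(v,0,399)),int(np.clip(u,0,639))]
            p,dr=ray(n,(u,v)); print(t,round(q["p"],2),np.round([u,v]),"depthpt",p+dr*dd)
        if len(r)==0: print(t,"none")
save("a.png",np.vstack([cv2.resize(i,(480,300)) for i in ims]))
E
```

```text
{'clock': 0.0, 'qpos': array([-1.2936,  0.4916,  1.5595,  0.    ,  1.0917, -0.1056]), 'joint_vel': array([ 0.0009, -0.0003, -0.0002, -0.0002,  0.0019, -0.0001]), 'joint_efforts': array([  0.0024, -61.2644, -25.8175,   0.0693,   0.0484,  -0.0001]), 'ee_pos': array([ 0.2334, -0.5795,  0.1927]), 'eef_rot': array([-2.6029,  1.7579,  0.0013]), 'force': array([-0.4234, -0.292 ,  0.1903]), 'ft_torque': array([-0.0329,  0.0298, -0.0025]), 'finger_gap': 0.09545511880588174}
scene (array([[452.8469,   0.    , 315.6267],
       [  0.    , 452.8469, 195.5974],
       [  0.    ,   0.    ,   1.    ]]), array([ 0.9442, -0.2968,  0.7392]), array([[ 0.6389,  0.5938, -0.4891],
       [ 0.7693, -0.496 ,  0.4027],
       [-0.0035, -0.6335, -0.7737]]))
dummy_center 0.8 [398. 160.] depthpt [0.5598 0.2353 0.0773]
dummy_center 0.16 [212. 270.] depthpt [ 0.5196 -0.183   0.0482]
sandstone 0.61 [427. 196.] depthpt [0.6447 0.236  0.0403]
mortar 0.65 [365. 152.] depthpt [0.471  0.2322 0.0334]
mortar 0.65 [298. 251.] depthpt [ 0.5848 -0.0417  0.0458]
board 0.71 [392. 176.] depthpt [0.5534 0.2338 0.0232]
gate 0.75
[... 824 characters left out ...]
98 0.1069]
sandstone 0.21 [399. 211.] depthpt [ 0.5246 -0.1152  0.0032]
mortar 0.76 [220. 242.] depthpt [0.4495 0.2325 0.1055]
board 0.64 [223. 199.] depthpt [0.5305 0.231  0.1034]
gate 0.72 [398. 209.] depthpt [ 0.5293 -0.1134  0.0016]
gate 0.68 [363. 204.] depthpt [ 0.5375 -0.0412  0.0042]
entry 0.91 [332. 196.] depthpt [0.554  0.0228 0.0008]
bay 0.78 [400. 212.] depthpt [ 0.5216 -0.1162  0.0065]
flap_hinge 0.74 [364. 181.] depthpt [ 0.5791 -0.0384  0.0515]
flap_hinge 0.43 [215. 192.] depthpt [0.5427 0.2462 0.1085]
loadcell 0.89 [431. 216.] depthpt [ 0.5121 -0.1744  0.0351]
loadcell 0.61 [218. 156.] depthpt [0.6108 0.2439 0.1068]
cell_face 0.84 [436. 211.] depthpt [ 0.5219 -0.1814  0.0464]
```

View pics/a.png

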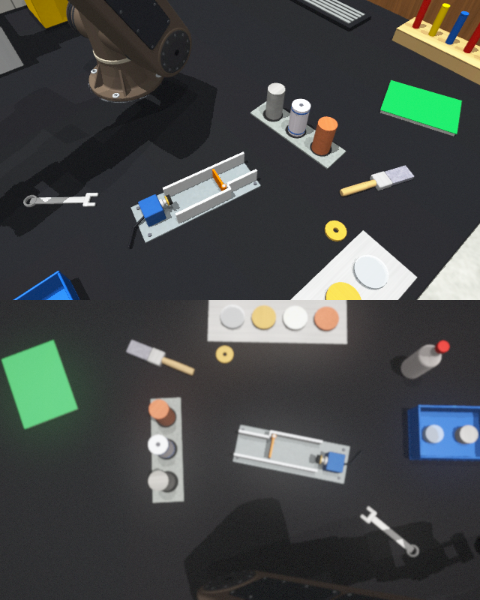

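Both views agree: the dummy is the middle of the three specimens, and the gate pushes towards about −y. Next I refine with depth clouds and two-view triangulation.

Run:
```python
from h import *
np.set_printoptions(precision=4,suppress=True)
C={}
for n in("scene","top"):
    c=cal(n);im,d=robot.capture(n)
    v,u=np.mgrid[:400,:640]; K,p,M=c
    X=p+(np.stack([(u-K[0,2])/K[0,0],(v-K[1,2])/K[1,1],np.ones_like(u)],-1)*d[...,None])@M.T
    C[n]=c
    ok=d>0
    reg=ok&(X[...,0]>.38)&(X[...,0]<.72)&(X[...,1]>.15)&(X[...,1]<.32)
    for lo,hi,nm in((.1,.113,'tops'),):
        m=(reg&(X[...,2]>lo)&(X[...,2]<hi)).astype(np.uint8)
        k,l,s,ce=cv2.connectedComponentsWithStats(m)
        for i in range(1,k):
            if s[i,4]>60:
                P=X[l==i]; (cx,cy),r=cv2.minEnclosingCircle(P[:,:2].astype(np.float32)); print(n,'top',s[i,4],cx,cy,r,P.mean(0),np.median(P[:,2]), im[l==i].mean(0))
    hsv=cv2.cvtColor(im,cv2.COLOR_RGB2HSV)
    g=ok&(X[...,0]>.45)&(X[...,0]<.65)&(X[...,1]>-.25)&(X[...,1]<.1)
    o=g&(hsv[...,0]<18)&(hsv[...,1]>150)&(hsv[...,2]>80)&(X[...,2]>.043)
    P=X[o];print(n,'flap',len(P),P.mean(0)); 
    print(cv2.minAreaRect(P[:,:2].astype(np.float32)))
    b=g&(hsv[...,0]>100)&(hsv[...,0]<125)&(hsv[...,1]>150)&(X[...,2]>.042);P=X[b];print('cell',len(P),P.mean(0),cv2.minAreaRect(P[:,:2].astype(np.float32)))
    f=g&(X[...,2]>.001)&(X[...,2]<.06);P=X[f];print('gate all',len(P),P.mean(0),cv2.minAreaRect(P[:,:2].astype(np.float32)))
    w=g&(X[...,2]>.04)&(X[...,2]<.048)&(hsv[...,1]<60);P=X[w];print('walls',len(P),np.median(P[:,2]),cv2.minAreaRect(P[:,:2].astype(np.float32)))
T={t:[robot.pinpoint(n,t) for n in C] for t in("dummy_center","entry","bay","flap_hinge","cell_face")}
for t,r in T.items():
    if all(r): print(t,tri([ray(n,q[0]["position"],C[n]) for n,q in zip(C,r)]))
print('wristcal',cal('wrist'))
```

```text
scene top 349 0.4537113308906555 0.25016477704048157 0.026482967659831047 [0.4563 0.2474 0.1075] 0.10795128578657653 [205.6934 205.4212 201.8653]
scene top 407 0.54422926902771 0.2556282877922058 0.026834601536393166 [0.5459 0.2522 0.1074] 0.1078990752936807 [228.3612 229.4889 232.5971]
scene top 463 0.6341373920440674 0.2576327323913574 0.02611810714006424 [0.6354 0.2548 0.1075] 0.10798357793799485 [230.1706 147.3801  87.0302]
scene flap 51 [ 0.5617 -0.0376  0.047 ]
((0.5555830597877502, -0.036440715193748474), (0.010822992771863937, 0.062314942479133606), 82.1202621459961)
cell 684 [ 0.5175 -0.2033  0.0498] ((0.5155504941940308, -0.20295749604701996), (0.04426669329404831, 0.05026271566748619), 79.55231475830078)
gate all 11138 [ 0.5507 -0.096   0.0157] ((0.5500378012657166, -0.0749971866607666), (0.34988802671432495, 0.19989119470119476), 89.99819946289062)
walls 1063 0.04372038287642943 ((0.5474565029144287, -0.06103973090648651), (0.24549898505210876, 0.08805274218320847), 79.92012786865234)
top top 555 0.6322054266929626 0.25674891471862793 0.025060400366783142 [0.6317 0.2564 0
[... 597 characters left out ...]
walls 818 0.04357259823587456 ((0.5424478650093079, -0.08429305255413055), (0.2898172438144684, 0.08541648089885712), 79.76736450195312)
dummy_center [0.5416 0.2523 0.054 ]
entry [0.5531 0.0205 0.009 ]
bay [ 0.5267 -0.1142 -0.0083]
flap_hinge [ 0.5451  0.0106 -0.0439]
cell_face [ 0.5218 -0.1831  0.0447]
wristcal (array([[302.6689,   0.    , 323.9181],
       [  0.    , 302.6689, 203.1442],
       [  0.    ,   0.    ,   1.    ]]), array([ 0.3056, -0.5495,  0.3844]), array([[ 0.3729, -0.8913, -0.2582],
       [-0.9279, -0.3582, -0.1036],
       [-0.0001,  0.2782, -0.9605]]))<stdin>:20: RuntimeWarning: Mean of empty slice.
  ret = um.true_divide(
<stdin>:22: RuntimeWarning: Mean of empty slice.
```

>>> drive_tool --deltas '[{"xyz": [-10, -13, -6], "turn": [0, 0, 0], "gripper": 1}, {"xyz": [-20, -27, -6], "turn": [0, 0, 0], "gripper": 1}, {"xyz": [-20, -27, -6], "turn": [0, 0, 0], "gripper": 1}, {"xyz": [-20, -27, -6], "turn": [0, 0, 0], "gripper": 1}, {"xyz": [-20, -27, -6], "turn": [0, 0, 0], "gripper": 1}, {"xyz": [-20, -27, -6], "turn": [0, 0, 0], "gripper": 1}, {"xyz": [-20, -27, -6], "turn": [0, 0, 0], "gripper": 1}, {"xyz": [-20, -27, -6], "turn": [0, 0, 0], "gripper": 1}, {"xyz": [-20, -27, -6], "turn": [0, 0, 0], "gripper": 1}, {"xyz": [-20, -27, -6], "turn": [0, 0, 0], "gripper": 1}, {"xyz": [-20, -27, 0], "turn": [0, 0, 0], "gripper": 1}, {"xyz": [-20, -27, 0], "turn": [0, 0, 0], "gripper": 1}, {"xyz": [-20, -27, 0], "turn": [0, 0, 0], "gripper": 1}, {"xyz": [-20, -27, 0], "turn": [0, 0, 0], "gripper": 1}, {"xyz": [-20, -27, 0], "turn": [0, 0, 0], "gripper": 1}, {"xyz": [-20, -27, 0], "turn": [0, 0, 0], "gripper": 1}, {"xyz": [-20, -27, 0], "turn": [0, 0, 6.5], "gripper": 1}, {"xyz": [-20, -27, 0], "turn": [0, 0, 6.5], "gripper": 1}, {"xyz": [0, 0, 0], "turn": [0, 0, 6.8], "gripper": 1}, {"xyz": [0, 0, 0], "turn": [0, 0, 0], "gripper": 1}]'

```text
clock: 3.37
ee_pos: [0.5439, -0.0789, 0.2533]
eef_rot: [2.26, -2.182, -0.0]
force: [-0.9, 0.4, -0.3]
finger_gap: 0.0949
```

```bash
cat > look.py <<'E'
from h import *
import sys
np.set_printoptions(precision=4,suppress=True)
o=robot.get_obs();print(o["clock"],o["ee_pos"],o["eef_rot"],o["force"],o["finger_gap"])
X=R.from_rotvec(o["eef_rot"]).as_matrix();print("toolx yaw",np.degrees(np.arctan2(X[1,0],X[0,0])),"z",X[:,2])
c=cal("wrist");im,d=robot.capture("wrist")
for t,z in(("entry",.004),("bay",.004),("flap_hinge",.048),("cell_face",.038),("gate",0),("dummy_center",.058)):
    for q in robot.pinpoint("wrist",t)[:1]:
        u,v=q["position"];p,dr=ray("wrist",(u,v),c);iv,iu=int(np.clip(v,0,399)),int(np.clip(u,0,639))
        print(t,round(q["p"],2),np.round([u,v]),"atz",atz("wrist",(u,v),z,c),"depth",p+dr*d[iv,iu])
v,u=np.mgrid[:400,:640];K,p,M=c
P=p+(np.stack([(u-K[0,2])/K[0,0],(v-K[1,2])/K[1,1],np.ones_like(u)],-1)*d[...,None])@M.T
np.savez(sys.argv[1]+".npz",im=im,d=d,P=P);save(sys.argv[1]+".png",im)
E
python3 look.py w1
cat > gfit.py <<'E'
from h import *
import sys
f=np.load(sys.argv[1]+".npz");P=f["P"];im=f["im"];hsv=cv2.cvtColor(im,cv2.COLOR_RGB2HSV)
g=(f["d"]>0)&(P[...,0]>.45)&(P[...,0]<.65)&(P[...,1]>-.25)&(P[...,1]<.08)
def rc(m,n):
    Q=P[m&g]
    if len(Q)>5: print(n,len(Q),np.median(Q[:,2]),Q.mean(0),cv2.minAreaRect(Q[:,:2].astype(np.float32)))
z=P[...,2]
rc((hsv[...,0]<20)&(hsv[...,1]>130)&(hsv[...,2]>80)&(z>.04)&(z<.055),"flap")
rc((hsv[...,0]>100)&(hsv[...,0]<125)&(hsv[...,1]>130)&(z>.045),"cell")
rc((z>.04)&(z<.047)&(hsv[...,1]<60),"walls")
rc((z>.002)&(z<.007)&(hsv[...,1]<60),"floor")
# gate frame estimate by walls right: fit lines
yaw=np.radians(-100.2);ex=np.array([np.cos(yaw),np.sin(yaw)]);ey=np.array([-ex[1],ex[0]]);O=np.array([.5435,-.032])
m=g&(z>.0405)&(z<.047)&(hsv[...,1]<60)
Q=P[m][:,:2]-O;a=Q@ex;b=Q@ey
for nm,s in(("right",(b<-20e-3)&(a>-.09)&(a<.14)),("leftentry",(b>.02)&(b<.04)&(a<-.01)&(a>-.09)),("leftbay",(b>.038)&(b<.056)&(a>.01))):
    if s.sum()>10:
        k=np.polyfit(a[s],b[s],1);print(nm,s.sum(),"yaw off deg",np.degrees(k[0]),"b at -0.03:",np.polyval(k,-.03),"min/max",np.percentile(b[s]-k[0]*a[s],[3,50,97]),"a ext",a[s].min(),a[s].max())
E
python3 gfit.py w1
```

```text
3.3667 [ 0.5439 -0.0789  0.2533] [ 2.2598 -2.1824 -0.0001] [-0.8735  0.3578 -0.263 ] 0.09488519352737565
toolx yaw -88.00495849916727 z [-0.  0. -1.]
bay 0.43 [79. 96.] atz [0.6357 0.2624 0.004 ] depth [0.6345 0.2349 0.0399]
flap_hinge 0.8 [292. 149.] atz [ 0.5785 -0.0353  0.048 ] depth [ 0.5789 -0.0357  0.0516]
cell_face 0.74 [396. 194.] atz [ 0.5202 -0.1786  0.038 ] depth [ 0.5225 -0.1762  0.0471]
gate 0.6 [290. 169.] atz [ 0.5443 -0.0277  0.    ] depth [ 0.5525 -0.0328  0.0475]
dummy_center 0.98 [ 65. 167.] atz [0.5472 0.255  0.058 ] depth [0.5517 0.2351 0.0813]
flap 94 0.047598808771348505 [ 0.56068822 -0.04092683  0.04715675] ((0.5496312975883484, -0.09738869965076447), (0.13209101557731628, 0.062256257981061935), 86.21563720703125)
cell 1085 0.04978753058950386 [ 0.51657172 -0.19655889  0.05833911] ((0.5505479574203491, -0.11460043489933014), (0.22850064933300018, 0.07739948481321335), 76.28956604003906)
walls 1827 0.04374740690834927 [ 0.54501754 -0.05651598  0.04366365] ((0.5458983778953552, -0.059720009565353394), (0.24546724557876587, 0.08557203412055969), 79.86656188964844)
floor 9484 0.0038516595688265487 [ 0.54615987 -0.08043372  0.00388102] ((0.5515365600585938, -0.08570368587970734), (0.19499759376049042, 0.3286176919937134), 0.47971075773239136)
right 778 yaw off deg -0.020297130678607105 b at -0.03: -0.031775283796399545 min/max [-0.03508656 -0.03177124 -0.02899478] a ext -0.0899066147005588 0.12894289728668423
leftentry 309 yaw off deg 0.7567848564367622 b at -0.03: 0.032477598081108595 min/max [0.02960248 0.03283459 0.03602892] a ext -0.08977492864884815 -0.010271297606722666
leftbay 439 yaw off deg -0.058660300125347675 b at -0.03: 0.047001111495640104 min/max [0.04403882 0.04695665 0.04985082] a ext 0.010009819129803678 0.12885345244394034
```

View pics/w1.png

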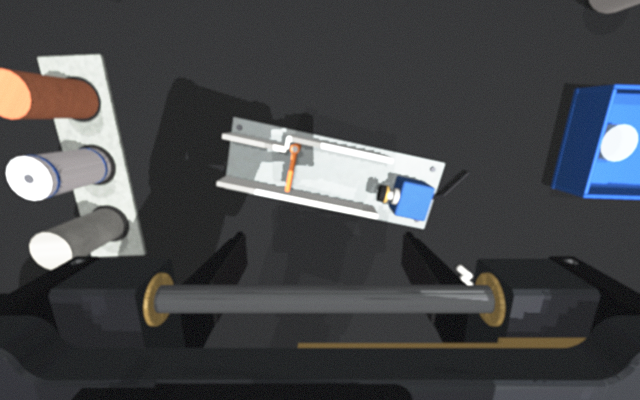

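>>> drive_tool --deltas '[{"xyz": [-17, -0.5, 0], "turn": [0, 0, 0], "gripper": 1}, {"xyz": [-30, -1, 5], "turn": [0, 0, 0], "gripper": 1}, {"xyz": [-30, -1, 5], "turn": [0, 0, 0], "gripper": 1}, {"xyz": [-30, -1, 5], "turn": [0, 0, 0], "gripper": 1}, {"xyz": [-30, -1, 5], "turn": [0, 0, 0], "gripper": 1}, {"xyz": [-30, -1, 5], "turn": [0, 0, 0], "gripper": 1}, {"xyz": [-30, -1, 5], "turn": [0, 0, 0], "gripper": 1}, {"xyz": [-30, -1, 5], "turn": [0, 0, 0], "gripper": 1}, {"xyz": [-30, -1, 5], "turn": [0, 0, 0], "gripper": 1}, {"xyz": [-30, -1, 5], "turn": [0, 0, 0], "gripper": 1}, {"xyz": [-30, -1, 5], "turn": [0, 0, 0], "gripper": 1}, {"xyz": [-17, -0.5, 5], "turn": [0, 0, 0], "gripper": 1}, {"xyz": [0, 0, 0], "turn": [0, 0, 0], "gripper": 1}, {"xyz": [0, 0, 0], "turn": [0, 0, 0], "gripper": 1}]'

```text
clock: 4.88
ee_pos: [0.5421, 0.2532, 0.1979]
eef_rot: [2.264, -2.177, -0.0]
force: [0.1, -1.0, 0.0]
finger_gap: 0.0953
```

```bash
python3 look.py w2
python3 - <<'E'
from h import *
f=np.load("w2.npz");P=f["P"];im=f["im"]
m=((P[...,2]>.1)&(P[...,2]<.114)&(f["d"]>0)&(P[...,0]>.4)&(P[...,0]<.7)&(P[...,1]>.2)&(P[...,1]<.3)).astype(np.uint8)
k,l,s,c=cv2.connectedComponentsWithStats(m)
for i in range(1,k):
    if s[i,4]>100:
        Q=P[l==i];print(s[i,4],cv2.minEnclosingCircle(Q[:,:2].astype(np.float32)),np.median(Q[:,2]),im[l==i].mean(0))
E
```

```text
4.8833 [0.5421 0.2532 0.1979] [ 2.2637 -2.1772 -0.0002] [ 0.0864 -1.005   0.0038] 0.09527732471410182
toolx yaw -87.7689501935421 z [-0.0007 -0.0005 -1.    ]
flap_hinge 0.56 [579. 161.] atz [ 0.5814 -0.0323  0.048 ] depth [ 0.5815 -0.0314  0.049 ]
gate 0.94 [541. 182.] atz [ 0.5473 -0.0305  0.    ] depth [ 0.5481 -0.0272  0.0044]
dummy_center 0.66 [321. 186.] atz [0.5437 0.258  0.058 ] depth [0.555  0.2579 0.107 ]
2594 ((0.6322648525238037, 0.25956836342811584), 0.025039182975888252) 0.10770198756013541 [254.0616808  202.9464148  147.63415574]
2057 ((0.5426037311553955, 0.25742754340171814), 0.025153111666440964) 0.10775749466542756 [223.95964998 221.1278561  221.95624696]
1058 ((0.45342689752578735, 0.2525447905063629), 0.02492232620716095) 0.1076987169125743 [205.50283554 204.12098299 197.74952741]
```

View pics/w2.png

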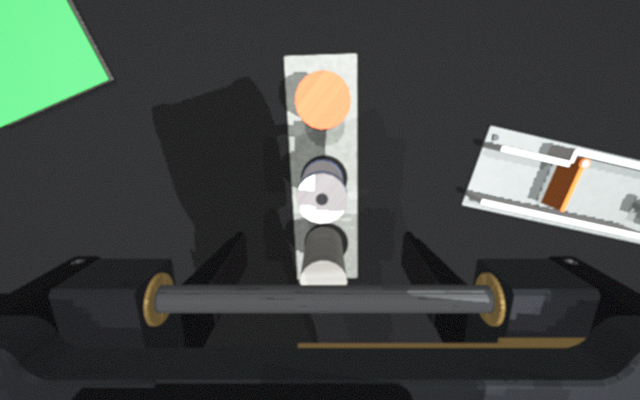

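>>> drive_tool --deltas '[{"xyz": [-3, 0, 8], "gripper": 1}, {"xyz": [0, 0, 16], "gripper": 1}, {"xyz": [0, 0, 18], "gripper": 1}, {"xyz": [0, 0, 18], "gripper": 1}, {"xyz": [0, 0, 18], "gripper": 1}, {"xyz": [0, 0, 18], "gripper": 1}, {"xyz": [0, 0, 16], "gripper": 1}, {"xyz": [0, 0, 10], "gripper": 1}, {"xyz": [0, 0, 4], "gripper": 1}, {"xyz": [0, 0, 0], "gripper": 0.65}, {"xyz": [0, 0, 0], "gripper": 0.6}, {"xyz": [0, 0, 0], "gripper": 0.55}, {"xyz": [0, 0, 0], "gripper": 0.53}, {"xyz": [0, 0, 0], "gripper": 0.5}, {"xyz": [0, 0, 0], "gripper": 0.45}, {"xyz": [0, 0, 0], "gripper": 0.3}, {"xyz": [0, 0, 0], "gripper": 0.3}, {"xyz": [0, 0, 0], "gripper": 0.3}]'

```text
validation failed for argument at $.de...
```

>>> drive_tool --deltas '[{"xyz": [-3, 0, 8], "turn": [0, 0, 0], "gripper": 1}, {"xyz": [0, 0, 16], "turn": [0, 0, 0], "gripper": 1}, {"xyz": [0, 0, 18], "turn": [0, 0, 0], "gripper": 1}, {"xyz": [0, 0, 18], "turn": [0, 0, 0], "gripper": 1}, {"xyz": [0, 0, 18], "turn": [0, 0, 0], "gripper": 1}, {"xyz": [0, 0, 18], "turn": [0, 0, 0], "gripper": 1}, {"xyz": [0, 0, 16], "turn": [0, 0, 0], "gripper": 1}, {"xyz": [0, 0, 10], "turn": [0, 0, 0], "gripper": 1}, {"xyz": [0, 0, 4], "turn": [0, 0, 0], "gripper": 1}, {"xyz": [0, 0, 0], "turn": [0, 0, 0], "gripper": 0.65}, {"xyz": [0, 0, 0], "turn": [0, 0, 0], "gripper": 0.6}, {"xyz": [0, 0, 0], "turn": [0, 0, 0], "gripper": 0.55}, {"xyz": [0, 0, 0], "turn": [0, 0, 0], "gripper": 0.53}, {"xyz": [0, 0, 0], "turn": [0, 0, 0], "gripper": 0.5}, {"xyz": [0, 0, 0], "turn": [0, 0, 0], "gripper": 0.45}, {"xyz": [0, 0, 0], "turn": [0, 0, 0], "gripper": 0.3}, {"xyz": [0, 0, 0], "turn": [0, 0, 0], "gripper": 0.3}, {"xyz": [0, 0, 0], "turn": [0, 0, 0], "gripper": 0.3}]'

```text
clock: 6.73
ee_pos: [0.5423, 0.2562, 0.0724]
eef_rot: [-2.262, 2.18, -0.0]
force: [-0.2, -0.5, 0.6]
finger_gap: 0.0492
```

```bash
python3 look.py w3|head -3;  cat > tops.py <<'E'
from h import *
import sys
f=np.load(sys.argv[1]+".npz");P=f["P"];im=f["im"];o=robot.get_obs();X=R.from_rotvec(o["eef_rot"]).as_matrix();e=o["ee_pos"]
Q=(P-e)@X   # tool frame
print("view of specimen top in tool frame:")
m=((abs(Q[...,0])<.04)&(abs(Q[...,1])<.04)&(Q[...,2]<-.02)&(Q[...,2]>-.05)&(f["d"]>0)).astype(np.uint8)
k,l,s,c=cv2.connectedComponentsWithStats(m)
for i in range(1,k):
    if s[i,4]>80:
        q=Q[l==i];print(s[i,4],cv2.minEnclosingCircle(q[:,:2].astype(np.float32)),np.median(q[:,2]),im[l==i].mean(0), q.min(0),q.max(0))
E
python3 tops.py w3
```

```text
6.7333 [0.5423 0.2562 0.0724] [-2.2622  2.1796 -0.0004] [-0.2082 -0.4963  0.5577] 0.04918962809771848
toolx yaw -87.86931142255081 z [ 0.0003 -0.0001 -1.    ]
view of specimen top in tool frame:
6413 ((-0.0013003535568714142, -0.010024942457675934), 0.03314059600234032) -0.03539457262297472 [157.73226259 154.46842351 156.76687978] [-0.03434094 -0.02577863 -0.04998332] [ 0.03177     0.01712852 -0.02000539]
```

View pics/w3.png

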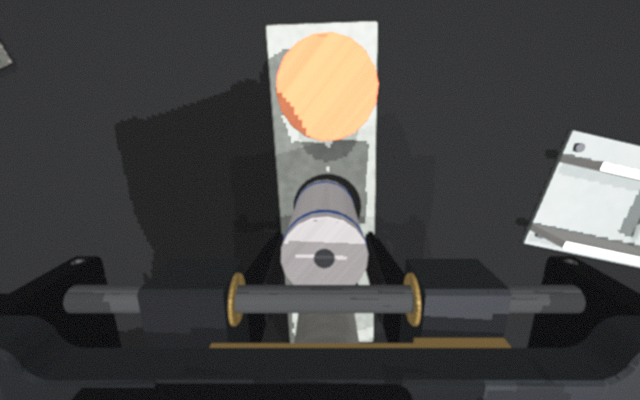

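>>> drive_tool --deltas '[{"xyz": [0, 0, -4], "turn": [0, 0, 0], "gripper": 0.3}, {"xyz": [0, 0, -10], "turn": [0, 0, 0], "gripper": 0.3}, {"xyz": [0, 0, -15], "turn": [0, 0, 2], "gripper": 0.3}, {"xyz": [0, 0, -15], "turn": [0, 0, 4], "gripper": 0.3}, {"xyz": [0, 0, -12], "turn": [0, 0, 4], "gripper": 0.3}, {"xyz": [0, 0, -8], "turn": [0, 0, 2.3], "gripper": 0.3}, {"xyz": [0, 0, 0], "turn": [0, 0, 0], "gripper": 0.3}, {"xyz": [0, 0, 0], "turn": [0, 0, 0], "gripper": 0.3}]'

```text
clock: 7.75
ee_pos: [0.542, 0.2562, 0.1364]
eef_rot: [-2.018, 2.408, -0.0]
force: [-1.2, -0.3, -5.5]
finger_gap: 0.0491
```

```bash
python3 look.py w4
cat > circ.py <<'E'
from h import *
import sys
# fit top rim/hole: hole centre = dark blob near (325,257)
f=np.load(sys.argv[1]+".npz");im=f["im"];g=cv2.cvtColor(im,cv2.COLOR_RGB2GRAY)
sub=g[235:285,290:360];m=(sub<90).astype(np.uint8);k,l,s,c=cv2.connectedComponentsWithStats(m)
for i in range(1,k):
    if 60<s[i,4]<800: print(s[i],c[i]+[290,235])
o=robot.get_obs();X=R.from_rotvec(o["eef_rot"]).as_matrix()
for i in range(1,k):
    if 60<s[i,4]<800: print("tool-frame hole", X.T@(atz("wrist",c[i]+[290,235],o["ee_pos"][2]+.0356)-o["ee_pos"]))
yaw=np.radians(-100.2);ex=np.array([np.cos(yaw),np.sin(yaw)]);ey=np.array([-ex[1],ex[0]]);O=np.array([.5435,-.031])
d=o["ee_pos"][:2]-O;print("TCP in gate",d@ex,d@ey,"tool axes",X[:2,0],X[:2,1]); print("to entry in tool xyz mm",1000*(X.T@np.r_[O-.058*ex-o["ee_pos"][:2],0]))
E
python3 circ.py w4; python3 gfit.py w4
```

```text
7.75 [0.542  0.2562 0.1364] [-2.0176  2.4079 -0.0002] [-1.1773 -0.2741 -5.5272] 0.049051087016271734
toolx yaw -100.08114147131077 z [ 0.0002  0.     -1.    ]
gate 0.62 [593. 138.] atz [ 0.5458 -0.0331  0.    ] depth [ 0.5465 -0.0304  0.0031]
[ 25  15  19  17 258] [323.8255814  258.06976744]
tool-frame hole [-0.00094862 -0.00025892 -0.0356006 ]
TCP in gate -0.28233469156938346 -0.052293796186926415 tool axes [-0.17619362 -0.98435543] [-0.98435529  0.17619387]
to entry in tool xyz mm [ 2.24381921e+02 -5.20907277e+01  6.92944476e-02]
flap 609 0.0442756324622981 [ 0.55158288 -0.02980012  0.04436259] ((0.5536932349205017, -0.0302717387676239), (0.006214938126504421, 0.06307844072580338), 83.52438354492188)
walls 1704 0.04365544230884394 [0.55272881 0.01004612 0.04356308] ((0.5576670169830322, 0.005660757422447205), (0.11430744081735611, 0.08481185883283615), 80.05088806152344)
floor 8349 0.003801937171062142 [0.55817837 0.00910416 0.00382259] ((0.5520336627960205, -0.007573284208774567), (0.15642042458057404, 0.19127748906612396), 89.2701644897461)
right 781 yaw off deg 0.07728825849499686 b at -0.03: -0.03180624994433084 min/max [-0.03480818 -0.03175935 -0.02890378] a ext -0.08980605178148714 0.01776437246031596
leftentry 646 yaw off deg 1.4053535001251394 b at -0.03: 0.03264585257084773 min/max [0.03003685 0.03328185 0.03737595] a ext -0.08999874643733063 -0.01017607425488313
```

>>> drive_tool --deltas '[{"xyz": [10, -2, 0], "turn": [0, 0, 0], "gripper": 0.3}, {"xyz": [22, -5, 0], "turn": [0, 0, 0], "gripper": 0.3}, {"xyz": [25, -6, 0], "turn": [0, 0, 0], "gripper": 0.3}, {"xyz": [25, -6, 0], "turn": [0, 0, 0], "gripper": 0.3}, {"xyz": [25, -6, 0], "turn": [0, 0, 0], "gripper": 0.3}, {"xyz": [25, -6, 0], "turn": [0, 0, 0], "gripper": 0.3}, {"xyz": [25, -6, 0], "turn": [0, 0, 0], "gripper": 0.3}, {"xyz": [25, -6, 0], "turn": [0, 0, 0], "gripper": 0.3}, {"xyz": [22, -5, 0], "turn": [0, 0, 0], "gripper": 0.3}, {"xyz": [14, -3, 0], "turn": [0, 0, 0], "gripper": 0.3}, {"xyz": [6, -1, 0], "turn": [0, 0, 0], "gripper": 0.3}, {"xyz": [0, 0, 0], "turn": [0, 0, 0], "gripper": 0.3}, {"xyz": [0, 0, 0], "turn": [0, 0, 0], "gripper": 0.3}]'

```text
clock: 9.18
ee_pos: [0.5537, 0.0267, 0.1362]
eef_rot: [2.015, -2.41, -0.0]
force: [0.1, 0.4, -5.7]
finger_gap: 0.0494
```

```bash
python3 look.py w5|tail -6; python3 circ.py w5; python3 gfit.py w5
python3 - <<'E'
from h import *
im,d=robot.capture("scene");np.save("s5.npy",im)
w=np.load("w5.npz")["im"]
save("s5.png",np.vstack([cv2.resize(im[130:330,180:430],(500,400)),cv2.resize(w,(500,312))])[:600])
E
```

```text
9.1833 [0.5537 0.0267 0.1362] [ 2.0152 -2.4101 -0.0003] [ 0.1315  0.3864 -5.7173] 0.0493648166812088
toolx yaw -100.19901677755459 z [-0.0002  0.0001 -1.    ]
cell_face 0.9 [535. 195.] atz [ 0.5188 -0.1778  0.038 ] depth [ 0.5213 -0.1735  0.0444]
gate 0.82 [376. 189.] atz [ 0.5431 -0.0295  0.    ] depth [ 0.5443 -0.029   0.0044]
dummy_center 0.35 [518. 189.] atz [ 0.5356 -0.149   0.058 ] depth [ 0.5307 -0.1573  0.0442]
[ 25  15  19  17 200] [323.69  258.425]
tool-frame hole [-1.05036211e-03 -4.92080836e-05 -3.56000889e-02]
TCP in gate -0.05897419670276385 -0.00017968984704848368 tool axes [-0.17569881 -0.98444397] [-0.98444397  0.17569881]
to entry in tool xyz mm [ 9.74448739e-01 -1.78317990e-01  8.14598942e-05]
flap 204 0.047112490222645464 [ 0.55062874 -0.03338981  0.04599403] ((0.5502147078514099, -0.09462874382734299), (0.13561201095581055, 0.06294652819633484), 86.52468872070312)
cell 2419 0.04971002631114041 [ 0.51706973 -0.19363516  0.05561826] ((0.542478084564209, -0.07928402721881866), (0.2963621914386749, 0.049709539860486984), 76.93453216552734)
walls 3106 0.04370464422821488 [ 0.54930104 -0.07540815  0.04363536] ((0.5461419224739075, -0.06104360520839691), (0.24684657156467438, 0.08491340279579163), 79.7834701538086)
floor 14748 0.003814734206936954 [ 0.54753858 -0.09595178  0.00384074] ((0.5523992776870728, -0.09178325533866882), (0.192320317029953, 0.3161706328392029), 1.20849609375)
right 962 yaw off deg -0.015081861251089892 b at -0.03: -0.03125782590344606 min/max [-0.03424049 -0.03103615 -0.02866153] a ext -0.024598787724575844 0.12967898860183377
leftentry 597 yaw off deg 0.7793522598588203 b at -0.03: 0.032866881224831716 min/max [0.03003446 0.03331574 0.03636531] a ext -0.08961169331155629 -0.010584493753278853
leftbay 899 yaw off deg -0.04360941115634109 b at -0.03: 0.04733719297895386 min/max [0.04450204 0.0472994  0.05011928] a ext 0.010072907661835415 0.12985738406953107
```

View pics/s5.png

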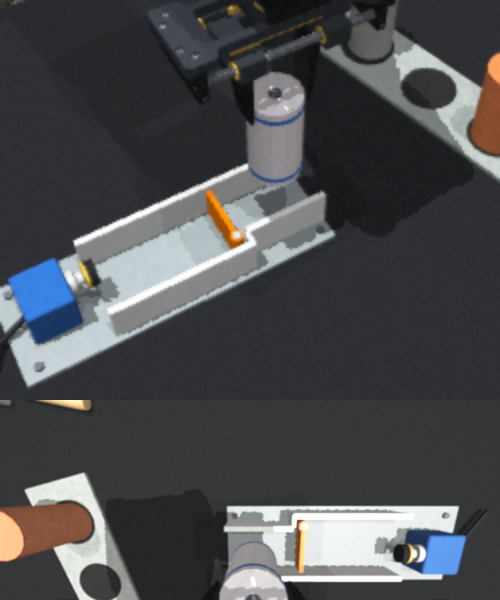

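The specimen hangs upright over the entry (picture: above the lane mouth, flap closed beyond), and lateral error is under 1 mm. Now lower it.

>>> drive_tool --deltas '[{"xyz": [0, -0.6, 6], "turn": [0, 0, 0], "gripper": 0.3}, {"xyz": [0, 0, 12], "turn": [0, 0, 0], "gripper": 0.3}, {"xyz": [0, 0, 12], "turn": [0, 0, 0], "gripper": 0.3}, {"xyz": [0, 0, 12], "turn": [0, 0, 0], "gripper": 0.3}, {"xyz": [0, 0, 10], "turn": [0, 0, 0], "gripper": 0.3}, {"xyz": [0, 0, 7], "turn": [0, 0, 0], "gripper": 0.3}, {"xyz": [0, 0, 4], "turn": [0, 0, 0], "gripper": 0.3}, {"xyz": [0, 0, 2], "turn": [0, 0, 0], "gripper": 0.3}, {"xyz": [0, 0, 0], "turn": [0, 0, 0], "gripper": 0.3}, {"xyz": [0, 0, 0], "turn": [0, 0, 0], "gripper": 0.3}, {"xyz": [0, 0, 0], "turn": [0, 0, 0], "gripper": 0.3}]'

```text
clock: 10.5
ee_pos: [0.5547, 0.0264, 0.0717]
eef_rot: [-2.016, 2.409, -0.001]
force: [-0.2, -0.7, -5.4]
finger_gap: 0.0493
```

>>> drive_tool --deltas '[{"xyz": [0, 0, 1], "turn": [0, 0, 0], "gripper": 0.3}, {"xyz": [0, 0, 1], "turn": [0, 0, 0], "gripper": 0.3}, {"xyz": [0, 0, 0.7], "turn": [0, 0, 0], "gripper": 0.3}, {"xyz": [0, 0, 0], "turn": [0, 0, 0], "gripper": 0.3}, {"xyz": [0, 0, 0], "turn": [0, 0, 0], "gripper": 0.3}]'

```text
clock: 10.92
ee_pos: [0.5544, 0.0264, 0.0685]
eef_rot: [2.016, -2.409, 0.0]
force: [0.3, 0.7, -5.4]
finger_gap: 0.0495
```

>>> drive_tool --deltas '[{"xyz": [0, 0, 0.5], "turn": [0, 0, 0], "gripper": 0.3}, {"xyz": [0, 0, 0], "turn": [0, 0, 0], "gripper": 0.3}, {"xyz": [0, 0, 0], "turn": [0, 0, 0], "gripper": 0.3}]'

```text
clock: 11.17
ee_pos: [0.5546, 0.0264, 0.0684]
eef_rot: [-2.016, 2.409, -0.001]
force: [-0.8, -0.8, 2.1]
finger_gap: 0.0492
```

>>> drive_tool --deltas '[{"xyz": [1, 0, -0.4], "turn": [0, 0, 0], "gripper": 0.3}, {"xyz": [3, 0, 0], "turn": [0, 0, 0], "gripper": 0.3}, {"xyz": [4, 0, 0], "turn": [0, 0, 0], "gripper": 0.3}, {"xyz": [5, 0, 0], "turn": [0, 0, 0], "gripper": 0.3}, {"xyz": [5, 0, 0], "turn": [0, 0, 0], "gripper": 0.3}, {"xyz": [5, 0, 0], "turn": [0, 0, 0], "gripper": 0.3}, {"xyz": [5, 0, 0], "turn": [0, 0, 0], "gripper": 0.3}, {"xyz": [5, 0, 0], "turn": [0, 0, 0], "gripper": 0.3}, {"xyz": [5, 0, 0], "turn": [0, 0, 0], "gripper": 0.3}, {"xyz": [5, 0, 0], "turn": [0, 0, 0], "gripper": 0.3}, {"xyz": [5, 0, 0], "turn": [0, 0, 0], "gripper": 0.3}, {"xyz": [5, 0, 0], "turn": [0, 0, 0], "gripper": 0.3}, {"xyz": [5, 0, 0], "turn": [0, 0, 0], "gripper": 0.3}, {"xyz": [3, 0, 0], "turn": [0, 0, 0], "gripper": 0.3}, {"xyz": [0, 0, 0], "turn": [0, 0, 0], "gripper": 0.3}]'

```text
clock: 12.42
ee_pos: [0.5432, -0.0341, 0.0684]
eef_rot: [2.015, -2.409, -0.001]
force: [-0.6, 1.7, -2.8]
finger_gap: 0.0491
```

```bash
cat > st.py <<'E'
from h import *
yaw=np.radians(-100.2);ex=np.array([np.cos(yaw),np.sin(yaw)]);ey=np.array([-ex[1],ex[0]]);O=np.array([.5435,-.031])
o=robot.get_obs();d=o["ee_pos"][:2]-O;F=np.array(o["force"])
print(o["clock"],"gate mm",1e3*d@ex,1e3*d@ey,"z",o["ee_pos"][2],"F along/lat/up",F[:2]@ex,F[:2]@ey,F[2],o["eef_rot"])
E
python3 st.py
```

```text
12.4167 gate mm 3.129965646303299 0.24937865794936898 z 0.06841373456020425 F along/lat/up -1.6110332434294437 -0.8630183015163362 -2.7792363347006486 [ 2.01510056e+00 -2.40948061e+00 -7.83625114e-04]
```

>>> drive_tool --deltas '[{"xyz": [3, 0, 0], "turn": [0, 0, 0], "gripper": 0.3}, {"xyz": [5, 0, 0], "turn": [0, 0, 0], "gripper": 0.3}, {"xyz": [5, 0, 0], "turn": [0, 0, 0], "gripper": 0.3}, {"xyz": [5, 0, 0], "turn": [0, 0, 0], "gripper": 0.3}, {"xyz": [5, 0, 0], "turn": [0, 0, 0], "gripper": 0.3}, {"xyz": [5, 0, 0], "turn": [0, 0, 0], "gripper": 0.3}, {"xyz": [5, 0, 0], "turn": [0, 0, 0], "gripper": 0.3}, {"xyz": [5, 0, 0], "turn": [0, 0, 0], "gripper": 0.3}, {"xyz": [5, 0, 0], "turn": [0, 0, 0], "gripper": 0.3}, {"xyz": [4, 0, 0], "turn": [0, 0, 0], "gripper": 0.3}, {"xyz": [3, 0, 0], "turn": [0, 0, 0], "gripper": 0.3}, {"xyz": [0, 0, 0], "turn": [0, 0, 0], "gripper": 0.3}, {"xyz": [0, 0, 0], "turn": [0, 0, 0], "gripper": 0.3}]'

```text
clock: 13.5
ee_pos: [0.5348, -0.0834, 0.0685]
eef_rot: [2.015, -2.409, 0.001]
force: [-2.5, -1.1, -1.4]
finger_gap: 0.0492
```

```bash
python3 st.py
python3 - <<'E'
from h import *
im,d=robot.capture("scene");save("s6.png",cv2.resize(im[150:330,150:400],(750,540)))
E
```

```text
13.5 gate mm 53.120744618926246 0.6788539035498822 z 0.06846310736329661 F along/lat/up 1.5542114803691782 -2.297579062235778 -1.4062098162498142 [ 2.01549867e+00 -2.40916952e+00  9.45147976e-04]
```

View pics/s6.png

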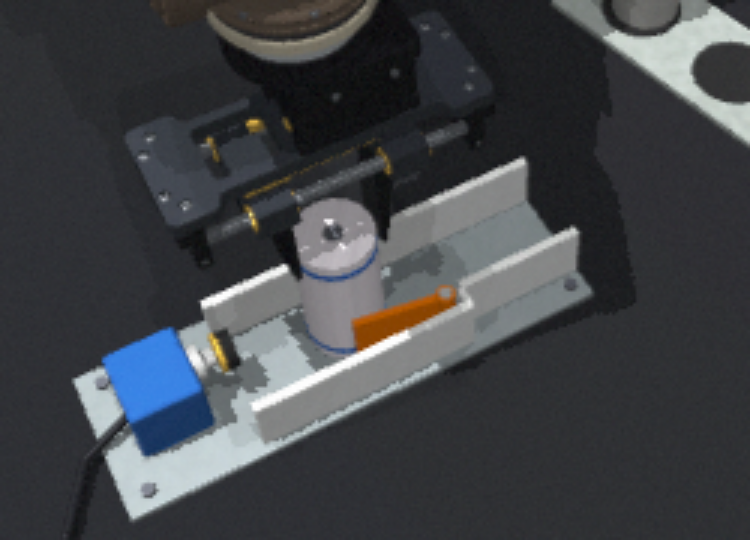

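The flap is wide open alongside the specimen (about (405,315)). Next I move past 78 mm and let it shut.

>>> drive_tool --deltas '[{"xyz": [3, 0, 0], "turn": [0, 0, 0], "gripper": 0.3}, {"xyz": [4, 0, 0], "turn": [0, 0, 0], "gripper": 0.3}, {"xyz": [4, 0, 0], "turn": [0, 0, 0], "gripper": 0.3}, {"xyz": [4, 0, 0], "turn": [0, 0, 0], "gripper": 0.3}, {"xyz": [4, 0, 0], "turn": [0, 0, 0], "gripper": 0.3}, {"xyz": [4, 0, 0], "turn": [0, 0, 0], "gripper": 0.3}, {"xyz": [3, 0, 0], "turn": [0, 0, 0], "gripper": 0.3}, {"xyz": [2, 0, 0], "turn": [0, 0, 0], "gripper": 0.3}, {"xyz": [1, 0, 0], "turn": [0, 0, 0], "gripper": 0.3}, {"xyz": [0, 0, 0], "turn": [0, 0, 0], "gripper": 0.3}, {"xyz": [0, 0, 0], "turn": [0, 0, 0], "gripper": 0.3}, {"xyz": [0, 0, 0], "turn": [0, 0, 0], "gripper": 0.3}, {"xyz": [0, 0, 0], "turn": [0, 0, 0], "gripper": 0.3}, {"xyz": [0, 0, 0], "turn": [0, 0, 0], "gripper": 0.3}, {"xyz": [0, 0, 0], "turn": [0, 0, 0], "gripper": 0.3}, {"xyz": [0, 0, 0], "turn": [0, 0, 0], "gripper": 0.3}]'

```text
clock: 14.88
ee_pos: [0.5297, -0.1114, 0.0684]
eef_rot: [2.016, -2.409, 0.0]
force: [-0.9, -0.8, -3.6]
finger_gap: 0.0493
```

```bash
python3 st.py
python3 - <<'E'
from h import *
im,d=robot.capture("scene");save("s7.png",cv2.resize(im[150:330,150:400],(750,540)))
E
```

```text
14.8833 gate mm 81.52246621513959 0.6685172828799377 z 0.06843800671092468 F along/lat/up 0.9903955307767991 -0.7357158407112265 -3.624504413834437 [ 2.01604255e+00 -2.40936746e+00  2.59749295e-04]
```

View pics/s7.png

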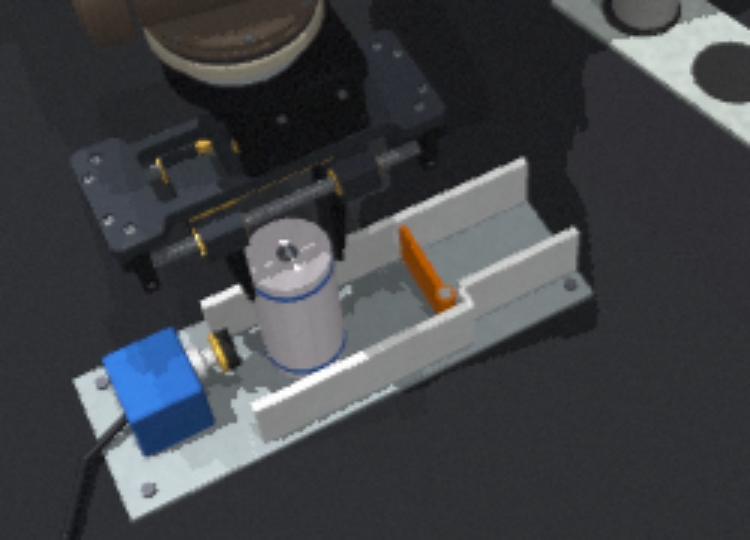

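The flap is closed again behind the specimen. Now I feel for the pad.

>>> drive_tool --deltas '[{"xyz": [1, 0, 0], "turn": [0, 0, 0], "gripper": 0.3}, {"xyz": [1, 0, 0], "turn": [0, 0, 0], "gripper": 0.3}, {"xyz": [1, 0, 0], "turn": [0, 0, 0], "gripper": 0.3}, {"xyz": [1, 0, 0], "turn": [0, 0, 0], "gripper": 0.3}, {"xyz": [0, 0, 0], "turn": [0, 0, 0], "gripper": 0.3}]'

```text
clock: 15.35
ee_pos: [0.5289, -0.1155, 0.0684]
eef_rot: [2.016, -2.41, -0.0]
force: [-0.8, 0.8, -2.5]
finger_gap: 0.0491
```

```bash
python3 st.py
```

```text
15.35 gate mm 85.69910756416104 0.5951681453665127 z 0.06840427714793058 F along/lat/up -0.6566705738337215 -0.8838122848619393 -2.478983243397861 [ 2.01568031e+00 -2.40956842e+00 -3.62223685e-05]
```

>>> drive_tool --deltas '[{"xyz": [1, 0, 0], "turn": [0, 0, 0], "gripper": 0.3}, {"xyz": [1, 0, 0], "turn": [0, 0, 0], "gripper": 0.3}, {"xyz": [1, 0, 0], "turn": [0, 0, 0], "gripper": 0.3}, {"xyz": [0, 0, 0], "turn": [0, 0, 0], "gripper": 0.3}]'

```text
clock: 15.68
ee_pos: [0.5284, -0.1185, 0.0684]
eef_rot: [2.016, -2.41, 0.0]
force: [0.4, -0.5, -4.2]
finger_gap: 0.049
```

```bash
python3 st.py
```

```text
15.6833 gate mm 88.78276045114805 0.6560960285407997 z 0.06841197683750966 F along/lat/up 0.38774199213666033 0.45703701042976813 -4.2377308835194905 [ 2.01566651e+00 -2.40958310e+00  1.91347653e-04]
```

>>> drive_tool --deltas '[{"xyz": [1, 0, 0], "turn": [0, 0, 0], "gripper": 0.3}, {"xyz": [1, 0, 0], "turn": [0, 0, 0], "gripper": 0.3}, {"xyz": [1, 0, 0], "turn": [0, 0, 0], "gripper": 0.3}, {"xyz": [0, 0, 0], "turn": [0, 0, 0], "gripper": 0.3}]'

```text
clock: 16.02
ee_pos: [0.5279, -0.1214, 0.0684]
eef_rot: [2.016, -2.41, 0.0]
force: [-0.4, -0.6, -3.7]
finger_gap: 0.0494
```

```bash
python3 st.py
```

```text
16.0167 gate mm 91.77228446645914 0.6437817434390869 z 0.06841636007068339 F along/lat/up 0.6893783455021372 -0.2539342784246816 -3.7057200324178883 [ 2.01563913e+00 -2.40960989e+00  1.91150616e-04]
```

>>> drive_tool --deltas '[{"xyz": [1, 0, 0], "turn": [0, 0, 0], "gripper": 0.3}, {"xyz": [1, 0, 0], "turn": [0, 0, 0], "gripper": 0.3}, {"xyz": [1, 0, 0], "turn": [0, 0, 0], "gripper": 0.3}, {"xyz": [0, 0, 0], "turn": [0, 0, 0], "gripper": 0.3}]'

```text
clock: 16.35
ee_pos: [0.5274, -0.1244, 0.0684]
eef_rot: [2.016, -2.409, 0.0]
force: [-0.2, -0.1, -4.6]
finger_gap: 0.0493
```

```bash
python3 st.py
```

```text
16.35 gate mm 94.76526413567171 0.6559725980370104 z 0.06841829967771358 F along/lat/up 0.15741447422491484 -0.13511914662056201 -4.613666616370586 [ 2.01575200e+00 -2.40949782e+00  2.21595979e-04]
```

>>> drive_tool --deltas '[{"xyz": [1, 0, 0], "turn": [0, 0, 0], "gripper": 0.3}, {"xyz": [1, 0, 0], "turn": [0, 0, 0], "gripper": 0.3}, {"xyz": [1, 0, 0], "turn": [0, 0, 0], "gripper": 0.3}, {"xyz": [0, 0, 0], "turn": [0, 0, 0], "gripper": 0.3}]'

```text
clock: 16.68
ee_pos: [0.5268, -0.1273, 0.0684]
eef_rot: [2.016, -2.41, 0.0]
force: [0.5, -0.2, -5.2]
finger_gap: 0.0493
```

```bash
python3 st.py
```

```text
16.6833 gate mm 97.76741775655316 0.6720773115180343 z 0.06842134457137752 F along/lat/up 0.12253240103459805 0.4977373541705344 -5.168860559509026 [ 2.01572801e+00 -2.40955654e+00  2.82019624e-04]
```

>>> drive_tool --deltas '[{"xyz": [1, 0, 0], "turn": [0, 0, 0], "gripper": 0.3}, {"xyz": [1, 0, 0], "turn": [0, 0, 0], "gripper": 0.3}, {"xyz": [0, 0, 0], "turn": [0, 0, 0], "gripper": 0.3}]'

```text
clock: 16.93
ee_pos: [0.5265, -0.1293, 0.0684]
eef_rot: [2.016, -2.41, 0.0]
force: [-0.2, 0.7, -4.0]
finger_gap: 0.0492
```

```bash
python3 st.py
```

```text
16.9333 gate mm 99.7508324452054 0.6590302654408937 z 0.06844403751472683 F along/lat/up -0.6107907195019483 -0.3260942284857925 -3.995100873140302 [ 2.01573075e+00 -2.40957574e+00  2.80201760e-04]
```

>>> drive_tool --deltas '[{"xyz": [1, 0, 0], "turn": [0, 0, 0], "gripper": 0.3}, {"xyz": [0.5, 0, 0], "turn": [0, 0, 0], "gripper": 0.3}, {"xyz": [0, 0, 0], "turn": [0, 0, 0], "gripper": 0.3}, {"xyz": [0, 0, 0], "turn": [0, 0, 0], "gripper": 0.3}]'

```text
clock: 17.27
ee_pos: [0.5262, -0.1305, 0.0684]
eef_rot: [-2.016, 2.41, 0.0]
force: [1.1, 1.4, -4.5]
finger_gap: 0.0495
```

```bash
python3 st.py
```

```text
17.2667 gate mm 100.94135513110899 0.6033110059088997 z 0.0684112203084519 F along/lat/up -1.5340598557983602 0.8441955349657497 -4.485311179581748 [-2.01579675e+00  2.40957518e+00  1.63687127e-04]
```

>>> drive_tool --deltas '[{"xyz": [1, 0, 0], "turn": [0, 0, 0], "gripper": 0.3}, {"xyz": [0.5, 0, 0], "turn": [0, 0, 0], "gripper": 0.3}, {"xyz": [0, 0, 0], "turn": [0, 0, 0], "gripper": 0.3}, {"xyz": [0, 0, 0], "turn": [0, 0, 0], "gripper": 0.3}]'

```text
clock: 17.6
ee_pos: [0.526, -0.1318, 0.0685]
eef_rot: [-2.016, 2.41, 0.0]
force: [1.3, 5.3, -3.3]
finger_gap: 0.0493
```

```bash
python3 st.py
```

```text
17.6 gate mm 102.29342032892605 0.5996381650783604 z 0.06845055959562389 F along/lat/up -5.468208226176302 0.2933344471232644 -3.333004895289078 [-2.01553334e+00  2.40952170e+00  3.73634692e-04]
```

>>> drive_tool --deltas '[{"xyz": [1, 0, 0], "turn": [0, 0, 0], "gripper": 0.3}, {"xyz": [1, 0, 0], "turn": [0, 0, 0], "gripper": 0.3}, {"xyz": [0, 0, 0], "turn": [0, 0, 0], "gripper": 0.3}, {"xyz": [0, 0, 0], "turn": [0, 0, 0], "gripper": 0.3}, {"xyz": [0, 0, 0], "turn": [0, 0, 0], "gripper": 0.3}]'

```text
clock: 18.02
ee_pos: [0.5256, -0.1333, 0.0685]
eef_rot: [-2.015, 2.409, 0.001]
force: [1.2, 9.3, -3.7]
finger_gap: 0.0491
```

```bash
python3 st.py
```

```text
18.0167 gate mm 103.81244494129277 0.5407641389420483 z 0.06848598641953972 F along/lat/up -9.311215565890858 -0.4958230543549058 -3.7295678881357395 [-2.01502847e+00  2.40938298e+00  1.15869054e-03]
```

Add a touch and hold for about 1.3 s.

>>> drive_tool --deltas '[{"xyz": [0.4, 0, 0], "turn": [0, 0, 0], "gripper": 0.3}, {"xyz": [0, 0, 0], "turn": [0, 0, 0], "gripper": 0.3}, {"xyz": [0, 0, 0], "turn": [0, 0, 0], "gripper": 0.3}, {"xyz": [0, 0, 0], "turn": [0, 0, 0], "gripper": 0.3}, {"xyz": [0, 0, 0], "turn": [0, 0, 0], "gripper": 0.3}, {"xyz": [0, 0, 0], "turn": [0, 0, 0], "gripper": 0.3}, {"xyz": [0, 0, 0], "turn": [0, 0, 0], "gripper": 0.3}, {"xyz": [0, 0, 0], "turn": [0, 0, 0], "gripper": 0.3}, {"xyz": [0, 0, 0], "turn": [0, 0, 0], "gripper": 0.3}, {"xyz": [0, 0, 0], "turn": [0, 0, 0], "gripper": 0.3}, {"xyz": [0, 0, 0], "turn": [0, 0, 0], "gripper": 0.3}, {"xyz": [0, 0, 0], "turn": [0, 0, 0], "gripper": 0.3}, {"xyz": [0, 0, 0], "turn": [0, 0, 0], "gripper": 0.3}, {"xyz": [0, 0, 0], "turn": [0, 0, 0], "gripper": 0.3}, {"xyz": [0, 0, 0], "turn": [0, 0, 0], "gripper": 0.3}, {"xyz": [0, 0, 0], "turn": [0, 0, 0], "gripper": 0.3}]'

```text
clock: 19.35
ee_pos: [0.5256, -0.1336, 0.0685]
eef_rot: [-2.015, 2.409, 0.001]
force: [2.9, 9.7, -2.0]
finger_gap: 0.0494
```

```bash
python3 st.py
```

```text
19.35 gate mm 104.11494907740195 0.5713863689079623 z 0.06848702389974205 F along/lat/up -10.020118530959348 1.1637790083540198 -2.0247932986372166 [-2.01503869e+00  2.40927092e+00  1.20658408e-03]
```

About 10 N was held steadily. I back off 9 mm, set it on the floor and release.

>>> drive_tool --deltas '[{"xyz": [-1, 0, 0], "turn": [0, 0, 0], "gripper": 0.3}, {"xyz": [-2, 0, 0], "turn": [0, 0, 0], "gripper": 0.3}, {"xyz": [-2, 0, 0], "turn": [0, 0, 0], "gripper": 0.3}, {"xyz": [-2, 0, 0], "turn": [0, 0, 0], "gripper": 0.3}, {"xyz": [-2, 0, 0], "turn": [0, 0, 0], "gripper": 0.3}, {"xyz": [-1, 0, 0], "turn": [0, 0, 0], "gripper": 0.3}, {"xyz": [0, 0, 0.3], "turn": [0, 0, 0], "gripper": 0.3}, {"xyz": [0, 0, 0], "turn": [0, 0, 0], "gripper": 0.3}, {"xyz": [0, 0, 0], "turn": [0, 0, 0], "gripper": 0.3}]'

```text
clock: 20.1
ee_pos: [0.5274, -0.1246, 0.0684]
eef_rot: [-2.016, 2.409, -0.001]
force: [-0.9, 0.9, -0.4]
finger_gap: 0.0495
```

```bash
python3 st.py
python3 - <<'E'
from h import *
im,d=robot.capture("scene");save("s8.png",cv2.resize(im[150:330,150:400],(750,540)))
E
```

```text
20.1 gate mm 94.99257418129748 0.7786778927228895 z 0.06835660133764324 F along/lat/up -0.7631859448706093 -1.0708487902199584 -0.44758817746458746 [-2.01555297e+00  2.40948124e+00 -5.83906705e-04]
```

View pics/s8.png

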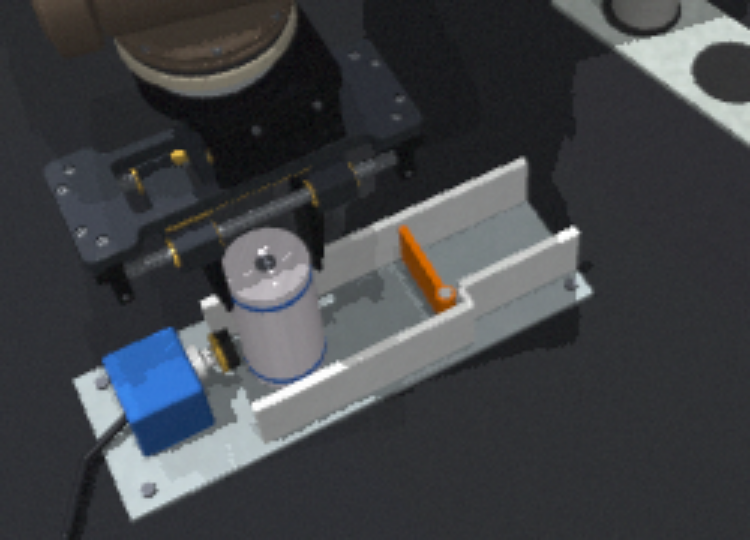

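The specimen stands upright in the bay, clear of the pad, with the flap shut. I release it and retreat.

>>> drive_tool --deltas '[{"xyz": [0, 0, 0], "turn": [0, 0, 0], "gripper": 0.54}, {"xyz": [0, 0, 0], "turn": [0, 0, 0], "gripper": 0.57}, {"xyz": [0, 0, 0], "turn": [0, 0, 0], "gripper": 0.62}, {"xyz": [0, 0, 0], "turn": [0, 0, 0], "gripper": 0.7}, {"xyz": [0, 0, 0], "turn": [0, 0, 0], "gripper": 0.75}, {"xyz": [0, 0, 0], "turn": [0, 0, 0], "gripper": 0.75}, {"xyz": [0, 0, -3], "turn": [0, 0, 0], "gripper": 0.75}, {"xyz": [0, 0, -8], "turn": [0, 0, 0], "gripper": 0.75}, {"xyz": [0, 0, -14], "turn": [0, 0, 0], "gripper": 0.75}, {"xyz": [0, 0, -18], "turn": [0, 0, 0], "gripper": 0.75}, {"xyz": [0, 0, -18], "turn": [0, 0, 0], "gripper": 0.75}, {"xyz": [0, 0, -18], "turn": [0, 0, 0], "gripper": 0.75}, {"xyz": [0, 0, -18], "turn": [0, 0, 0], "gripper": 0.75}, {"xyz": [0, 0, -14], "turn": [0, 0, 0], "gripper": 0.75}, {"xyz": [0, 0, -8], "turn": [0, 0, 0], "gripper": 0.75}, {"xyz": [0, 0, 0], "turn": [0, 0, 0], "gripper": 0.75}]'

```text
clock: 21.48
ee_pos: [0.5279, -0.1248, 0.1891]
eef_rot: [-2.015, 2.408, -0.004]
force: [0.1, -0.0, 0.2]
finger_gap: 0.0711
```

```bash
python3 st.py
python3 - <<'E'
from h import *
c=cal("scene");im,d=robot.capture("scene");save("s9.png",cv2.resize(im[130:330,150:440],(754,520)))
K,p,M=c;v,u=np.mgrid[:400,:640]
P=p+(np.stack([(u-K[0,2])/K[0,0],(v-K[1,2])/K[1,1],np.ones_like(u)],-1)*d[...,None])@M.T
m=(d>0)&(abs(P[...,0]-.527)<.045)&(abs(P[...,1]+.125)<.045)&(P[...,2]>.0995)&(P[...,2]<.108)
Q=P[m];(x,y),r=cv2.minEnclosingCircle(Q[:,:2].astype(np.float32))
yaw=np.radians(-100.2);ex=np.array([np.cos(yaw),np.sin(yaw)]);ey=np.array([-ex[1],ex[0]]);q=np.array([x,y])-[.5435,-.031]
A=np.c_[Q[:,:2],np.ones(len(Q))];k=np.linalg.lstsq(A,Q[:,2],rcond=None)[0]
print("top z",np.median(Q[:,2]),"gate",q@ex,q@ey,r,"plane slope",k[:2])
E
```

```text
21.4833 gate mm 95.0367485808911 1.247901148741839 z 0.18910044953775115 F along/lat/up 0.02793875133621021 0.07009201606312913 0.18177370375646618 [-2.01494688  2.40832353 -0.00443363]
top z 0.10420442279037578 gate 0.09544638656893606 0.0023384881927985997 0.025486094877123833 plane slope [-0.01172144  0.00907617]
```

View pics/s9.png

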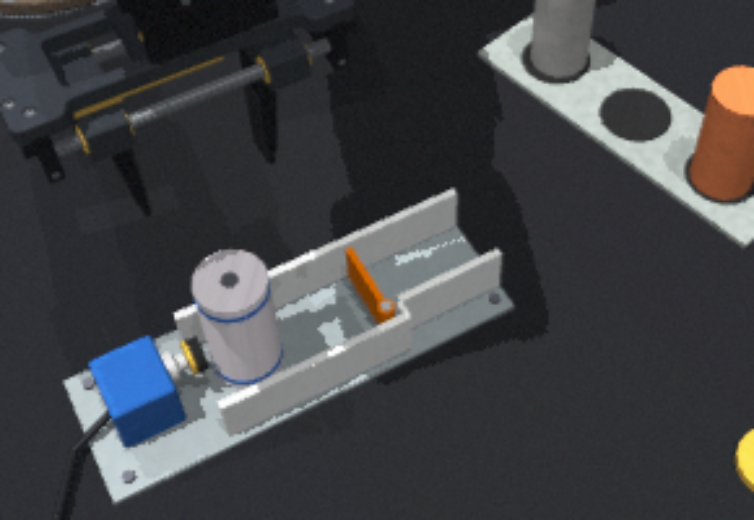

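The specimen stands upright at about (237,315), the flap is closed at (370,285), the bystanders are in place and the gripper is clear.

```bash
python3 -c "
from workcell import robot
print(robot.sign_off())"
```

```text
the job is handed in; nothing more can be done
None
```

The dummy specimen is standing in the bay with the flap closed behind it, and I handed the job in at about 21.5 s; the sign-off reports no verdict.

- **Push:** I stood it in the entry lane and pushed it upright through the flap. The pictures showed the flap wide open at 53 mm past the flap plane and shut again at 82 mm.
- **Press:** The pad took first load at a measured 100–101 mm. The wrist force read 9.3 to 10.0 N over about 1.3 s, and the highest reading was 10.0 N. Readings were only taken at the end of each move.
- **Release:** I backed off 9 mm, lowered the specimen to the floor, opened the fingers and lifted clear.
- **Last checks:** Its centre was about 95 mm past the flap plane and 1–2 mm off the centre line. The top was at 104 mm with a tilt of about 0.015 rad. The flap was closed, the other two specimens looked unmoved, and the wrist force was about zero.

The checks disagreed only by small amounts. The cameras differed by about 2 mm on the pick position. The final sideways offset was 2.3 mm by the scene camera against about 0.8 mm by the arm. No check failed.

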